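# Close and lock the gated jaw of a ring holder

## Task

Push the red knob of the ring holder with your fingertips along its L-shaped slot: first all the way along the long leg, so that the blue jaw pushes the steel ring home into the brass V, then round the corner and sideways to the very end of the short leg, where the jaw stays locked. Do not pull the knob up out of its slot or lift the ring, leave everything else on the bench where it is, and finish with the hand clear.

Things in the scene. Friction and masses are not known exactly. Their poses are not given: they have to be found in the camera images.
- holder: the ring holder, fixed, yaw within 0.6 rad: dark steel base 280 (its x) by 124 (its y) by 12 mm, origin at the centre of its underside. A flat aluminium cover with the slot lies over x -137 to -4 mm, its whole width, top 34 mm above the bench; only the knob and two 3 mm screw heads (x -128) stand on it. In front lie jaw, ring and brass V (28 mm high).
- slot_corner (a point): middle of the L-shaped slot's corner, at the cover's top, (-35, -12, 34) mm in the holder's frame. The slot is 12 mm wide; its long leg comes to here from (-95, -12) mm, along the holder's +x (away from the robot)
- slot_end (a point): on the slot's centre line where the pin's axis is at the end of the short leg: (-35, +18, 34) mm in the holder's frame, 30 mm from the corner along the holder's +y (to the left)
- knob_top (a point): centre of the top (white spot) of the red knob, 69 mm above the bench: a cylinder 25 mm in diameter, 36.5 to 68.5 mm above the bench, on a 9 mm pin in the slot (1.5 mm play each side). It takes the jaw along the long leg, moves alone along the short one, stays where left. A push takes 2 to 6 N; slot ends stop it hard. A 2 N spring holds it down; raised 10 mm, the pin leaves the slot.
- run (a joint): travel of jaw and knob along the long leg (the holder's +x), m: 0 at the rear end of the slot, 0.060 at the corner (0.0615 hard against its far wall); starts at 0 to 0.012
- cross (a joint): travel of the knob along the short leg (the holder's +y), m: 0 in the long leg, 0.030 at the end of the short leg
- lift (a joint): how far the knob is pulled up, m: 0 down in the slot (always so at the start)
- ring_mid (a point): centre, half-way up, of the steel ring: 44 mm outside, 34 mm inside, 12 mm high, loose, lying flat on the holder's base (its centre 18 mm above the bench) between two guide rails, jaw behind, V ahead, 8 to 38 mm short of home; the jaw's rubber pad pushes it (pad 40 mm wide, sprung, pressed in 3 mm when locked)
- nest (a point): where the centre of the ring is when it is home in the brass V: at (94, 0, 18) mm in the holder's frame
- tweezers: bystander: steel tweezers 120 mm long, flat on the bench to the right of the holder; origin under their middle
- driver: bystander: screwdriver with yellow handle, 140 mm long, 26 mm high, on the bench to the left of the holder; origin under its middle
- loupe: bystander: black eye loupe, 34 mm diameter, 30 mm high, standing on the bench right of the holder's front part; origin under its centre
- goblet: bystander: stemmed glass, 68 mm wide, 135 mm high, on the bench; origin under its centre
- jar: bystander: amber glass jar with black cap, 52 mm wide, 60 mm high, on the bench; origin under its centre
- dish: bystander: white bowl, 80 mm wide, 30 mm high, on the bench; origin under its centre
- spare: bystander: spare brass ring 52 mm wide, 12 mm high, flat on the bench at the right; origin under its centre

How it is judged:
By the outcome, as a careful person would: the job done as asked, in the order asked, and still so for the second after the job is handed in, with the robot touching nothing.
It also fails if it takes over 45 s, if anything falls off the work surface, if the arm or the gripper's body presses on something with over 40 N, if the wrist force passes 120 N, or if a joint passes its speed limit or range.

## Robot

A 6-joint arm with a two-finger parallel gripper is mounted at the origin on the work surface. World frame = base frame: x ahead of the robot, y to its left, z up, the work surface at z = 0. Lengths are in mm, angles in degrees, forces in N, time in s.
With the tool pointing down it reaches from about 350 to 850 mm from the base axis. Payload 8.1 kg.
Tool frame: the origin (TCP) lies midway between the tips of the shut fingers; the grasp point (between the pads) lies 19 mm behind it; x points along the fingers, y is the direction in which the jaws open and shut, and the axes are right-handed (so a half turn about x gives the same grasp; the last joint's range is limited). The gripper opens to 85 mm and grips with 20 to 120 N. Pads are 22 mm wide; open, the fingers measure 114 mm over their backs; the gripper's body (76 mm by 85 mm) begins 54 mm behind the grasp point. The pads swing forward as they close: fully open they stand 13 mm farther back than shut.
Start: joints at [65.18, 7.471, 85.268, -0, 87.261, -4.893], TCP at [204.477, 564.087, 231.292] pointing down, gripper open.
Joint ranges: [-169.43, 169.43], [-51.17, 129.36], [1.28, 143.12], [-76.62, 256.62], [0, 156.53], [-152.29, 152.29]. Speed limits (degrees/s): [136.94, 136.94, 159.86, 180, 180, 180].

## Interface

Orientations are given as [roll, pitch, yaw] about the fixed x, y, z axes, in that order (R = Rz(yaw) Ry(pitch) Rx(roll)).
In Python, from bench import sense, snapshot, hand_in gives the robot as it stands.
- The arm moves only by the tool drive_tool, never from a script. Its argument "deltas" is a list of rows, each a list of 7 numbers: the closure in counts, from 0 (fully open) to 255 (shut), then the shift along the tool's x, y, z in m, then the turn, a rotation vector about the tool's x, y, z in rad. A call has exactly 10 rows; each row is the pose to reach, as a shift and turn from the pose commanded when the call began, along the tool's axes at that moment; what a row does not reach only later rows make up. A row lasts 1/12 s, in which the tool goes at most 41.7 mm and 7.16 degrees, less where a joint would pass 70% of its speed; a pose out of reach is approached as far as the arm can. A call with a gripper value outside its range is refused whole. The fingers move at their own pace and stop on an object; "squeeze" is the grip in N (left out, the last holds). Time passes only in rows, so rows that repeat a pose let the fingers close, or fill a call up. It gives the time, the measured TCP pose, the force and the opening at its end, in the units of the state.
- sense(): the state, without advancing time (a new reading comes with each control period).
- snapshot(name): name is "scene" or "side" or "wrist"; returns a dict with "frame" (384x512x3 uint8, blue, green, red), "fx", "fy", "cx", "cy" (pixels), "k1" (the pictures are not rectified: a ray, as slopes to the right and down, at radius r is drawn at 1 + k1 r^2 times it, then the intrinsics apply), "rvec" (rotation vector, rad) and "tvec" (3), from world to camera coordinates, as OpenCV has them. Camera axes: x right, y down, z forward; pixel columns grow to the right and rows downward; lengths in mm; the calibration is good to about 2 mm. A picture is of the moment at which its call begins. There is no depth.
- hand_in(): hands the job in, once; it reports no verdict.
The state is a dict: "time": time; "joint_pos": joint angles; "qd": joint speeds; "joint_efforts": joint torques, N m; "tool_pos": TCP position; "tcp_rot": TCP orientation; "ft_force": force on the tool from outside, world axes, zero at the start; "wrist_torque": the same for the moment, N m; "finger_gap": finger opening in mm.
Only numpy, scipy, OpenCV 4.12 (cv2) and the standard library are available. Lean on these libraries where they do the work, as an engineer would, in place of code of your own. Each camera call takes 0.05 s, during which the arm holds its last target.

## Working session

There is one attempt and no reset: what is moved stays moved. The work goes in short steps, Python scripts to look and compute and a tool call to move; the robot and the scene stay as the last step left them, time stands still between calls to the robot, and variables do not carry over. Pictures are saved under pics/ and viewed, and the job is handed in when it is done.

Besides the shell and the picture viewer there is one more tool, called after "Call:" as name([rows], argument=value, ...), one row to a line, values as JSON. drive_tool: Moves the arm, as the interface text tells. Its arguments: {"type":"object","properties":{"deltas":{"type":"array","items":{"type":"array","items":{"type":"number"}}},"squeeze":{"type":"number"}},"required":["deltas"]}

```bash
mkdir -p pics; python3 - <<'E'
from bench import sense, snapshot
import cv2,pickle
s=sense();print(s)
for n in("scene","side","wrist"):
    d=snapshot(n);cv2.imwrite(f"pics/{n}0.png",d["frame"]);pickle.dump(d,open(f"{n}0.pkl","wb"))
    print(n,{k:v for k,v in d.items() if k!="frame"})
E
```

```text
{'time': 0.0, 'joint_pos': array([ 6.51808542e+01,  7.51671147e+00,  8.53292735e+01, -4.41708512e-04,
        8.72605923e+01, -4.89364310e+00]), 'qd': array([-0.03175556,  0.05269361,  0.06200076, -0.06166758,  0.00984516,
       -0.0476889 ]), 'joint_efforts': array([-1.02735405e-03, -5.69414163e+01, -5.00540650e+01, -3.13173141e-04,
        1.47663866e-02,  4.52610630e-05]), 'tool_pos': array([204.23643331, 563.58962662, 230.22776226]), 'tcp_rot': array([ -94.65647551,   89.89342176, -114.58195666]), 'ft_force': array([ 0.86757281, -0.67868276, -0.73828464]), 'wrist_torque': array([-0.00520866, -0.01658254, -0.00593157]), 'finger_gap': 85.50636297738224}
scene {'fx': 461.7157056433354, 'fy': 461.7157056433354, 'cx': 254.94740693118788, 'cy': 200.37758899881533, 'k1': -0.1851843803270293, 'rvec': array([ 1.02752303,  2.24691498, -1.2158304 ]), 'tvec': array([ 401.86891413, -200.56720478, 1562.23891825])}
side {'fx': 437.81779581825907, 'fy': 437.81779581825907, 'cx': 262.8083108871092, 'cy': 189.84891434109846, 'k1': -0.0647149110306803, 'rvec': array([ 2.00943357, -0.75312656,  0.45528535]), 'tvec': array([-435.26004121,  272.711132  ,  872.10965298])}
wrist {'fx': 308.5070956053967, 'fy': 308.5070956053967, 'cx': 255.6236705509292, 'cy': 196.1876399110929, 'k1': -0.06685069123759493, 'rvec': array([-2.33889549, -1.64179219, -0.27179666]), 'tvec': array([-599.4487521 ,  -41.8326881 ,  381.11612962])}
```

View pics/scene0.png

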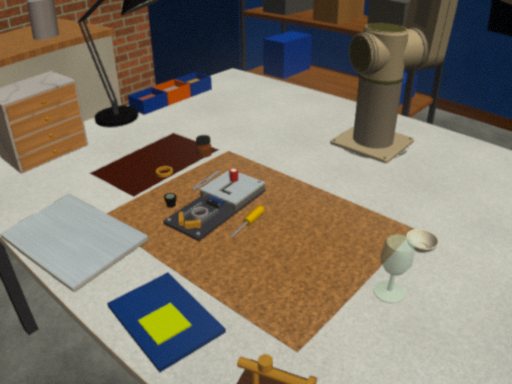

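View pics/side0.png

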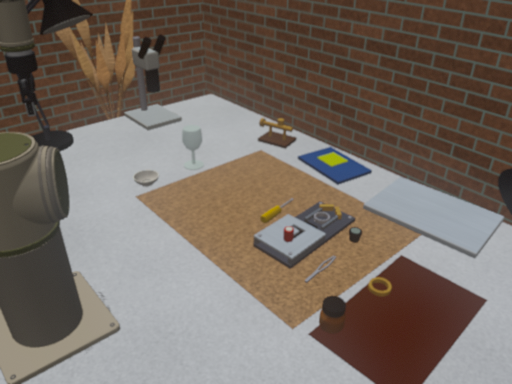

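View pics/wrist0.png

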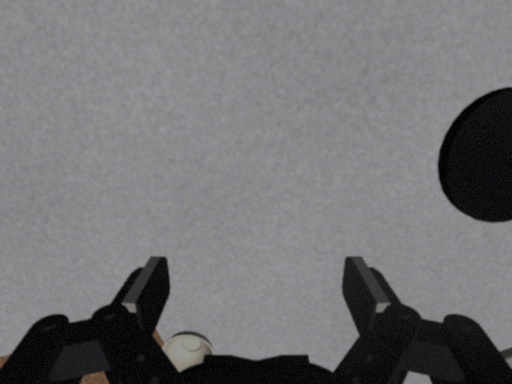

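```bash
cat > h.py <<'E'
import numpy as np,cv2,pickle
def dist(d): return np.array([d["k1"],0,0,0,0.])
def K(d): return np.array([[d["fx"],0,d["cx"]],[0,d["fy"],d["cy"]],[0,0,1.]])
def proj(d,P): return cv2.projectPoints(np.array(P,float).reshape(-1,3),d["rvec"],d["tvec"],K(d),dist(d))[0].reshape(-1,2)
def ray(d,uv):
    n=cv2.undistortPoints(np.array(uv,float).reshape(-1,1,2),K(d),dist(d)).reshape(-1,2)
    R=cv2.Rodrigues(np.array(d["rvec"]))[0];c=-R.T@d["tvec"]
    return c,np.c_[n,np.ones(len(n))]@R
def onz(d,uv,z):
    c,r=ray(d,uv);z=np.broadcast_to(z,len(r))
    return c+r*((z-c[2])/r[:,2])[:,None]
E
python3 - <<'E'
import cv2,pickle
from h import *
for n,(x,y,w,h) in dict(scene=(150,150,130,95),side=(230,180,145,100)).items():
    f=pickle.load(open(n+"0.pkl","rb"))["frame"][y:y+h,x:x+w]
    cv2.imwrite(f"pics/{n}0c.png",cv2.resize(f,None,fx=5.5 if n=="side" else 6,fy=5.5 if n=="side" else 6,interpolation=cv2.INTER_CUBIC))
E
```

```text
(no output)
```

View pics/scene0c.png

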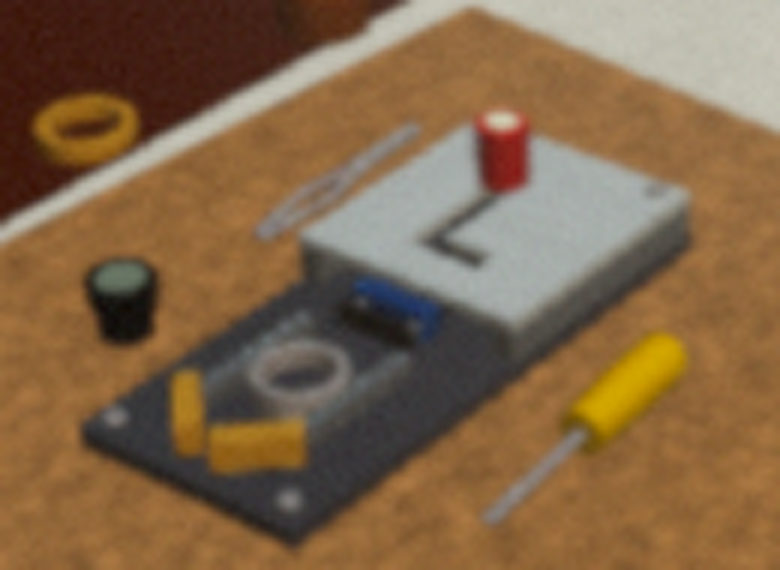

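View pics/side0c.png

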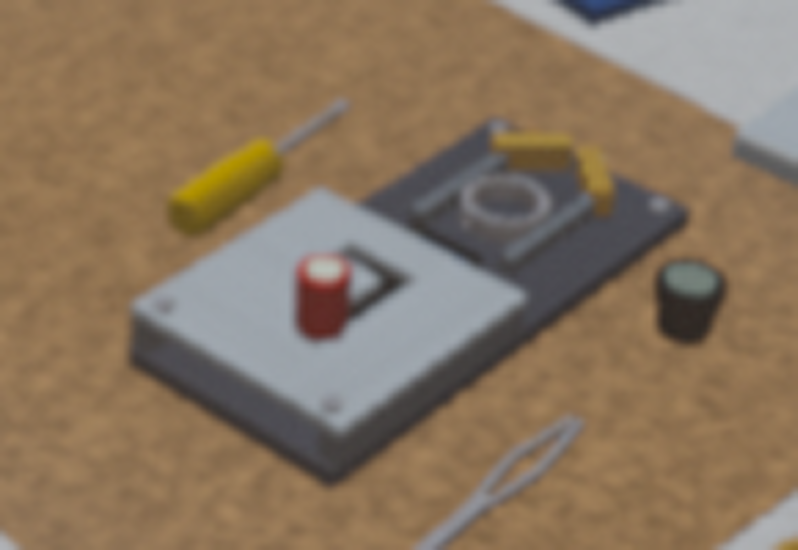

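```bash
cat > fit.py <<'E'
from h import *
from scipy.optimize import least_squares
S=pickle.load(open("scene0.pkl","rb"));D=pickle.load(open("side0.pkl","rb"))
cs=lambda u:(np.array(u,float)+.5)/6-.5+[150,150]
cd=lambda u:(np.array(u,float)+.5)/5.5-.5+[230,180]
H1=[[-4,62,34],[-4,-62,34],[-137,62,34],[140,-62,12],[140,62,12],[-35,-12,34]]
U1=cs([[513,324],[302,240],[692,193],[84,428],[298,527],[430,242]])
H2=[[-137,62,34],[-137,-62,34],[-4,-62,34],[-4,62,34],[140,-62,12],[140,62,12]]
U2=cd([[133,305],[338,435],[527,298],[322,188],[688,210],[495,118]])
def T(p,H):
    c,s=np.cos(p[2]),np.sin(p[2]);H=np.array(H,float)
    return np.c_[p[0]+c*H[:,0]-s*H[:,1],p[1]+s*H[:,0]+c*H[:,1],H[:,2]]
if __name__=="__main__":
    k1=cs([[502,120]]);k2=cd([[325,270]])
    for use in ("12","1","2"):
        def f(p):
            r=[]
            if "1" in use: r.append(proj(S,T(p,H1))-U1)
            if "2" in use: r.append(proj(D,T(p,H2))-U2)
            return np.vstack(r).ravel()
        p0=np.r_[onz(S,U1[:1],34)[0,:2],0]
        r=least_squares(f,p0);p=r.x;print(use,p.round(3),np.degrees(p[2]).round(2),"rms",np.sqrt((r.fun**2).mean()).round(2));print(r.fun.reshape(-1,2).round(1).tolist())
        inv=lambda w:(lambda d:(np.cos(p[2])*d[0]+np.sin(p[2])*d[1],-np.sin(p[2])*d[0]+np.cos(p[2])*d[1]))(w[:2]-p[:2])
        a,b=onz(S,k1,68.5)[0],onz(D,k2,68.5)[0];print("knob",a,b,inv(a),inv(b))
E
python3 fit.py
```

```text
12 [ 6.26399e+02 -1.23119e+02  9.00000e-02] 5.17 rms 0.48
[[0.3, -0.2], [-0.4, -0.8], [-0.0, -0.2], [-0.9, -0.3], [-0.3, 0.7], [-0.4, -0.5], [-0.8, 0.3], [0.2, -0.7], [-0.4, -0.2], [-0.6, 0.3], [0.4, -0.1], [-0.6, -0.4]]
knob [ 535.46423418 -144.55129674   68.5       ] [ 537.61951467 -143.56841308   68.5       ] (np.float64(-92.49621994627194), np.float64(-13.150717559262658)) (np.float64(-90.2611359199128), np.float64(-12.36605605679273))
1 [ 6.26419e+02 -1.22033e+02  9.20000e-02] 5.28 rms 0.44
[[0.6, -0.1], [-0.2, -0.7], [0.2, -0.1], [-0.6, -0.1], [0.1, 0.9], [-0.1, -0.4]]
knob [ 535.46423418 -144.55129674   68.5       ] [ 537.61951467 -143.56841308   68.5       ] (np.float64(-92.6420155918658), np.float64(-14.048176720004195)) (np.float64(-90.40539034003227), np.float64(-13.267919223273339))
2 [ 6.26557e+02 -1.24029e+02  8.70000e-02] 4.98 rms 0.4
[[-0.6, 0.4], [0.3, -0.6], [-0.1, -0.0], [-0.3, 0.4], [0.8, 0.1], [-0.1, -0.3]]
knob [ 535.46423418 -144.55129674   68.5       ] [ 537.61951467 -143.56841308   68.5       ] (np.float64(-92.53111318351145), np.float64(-12.534095793588904)) (np.float64(-90.29861841831872), np.float64(-11.742097433911809))
```

```bash
cat >> h.py <<'E'
from scipy.spatial.transform import Rotation as Ro
P=np.array([626.4,-123.1]);YAW=np.radians(5.15)
HX=np.array([np.cos(YAW),np.sin(YAW),0]);HY=np.array([-np.sin(YAW),np.cos(YAW),0])
def w(h): h=np.array(h,float);return np.r_[P,0]+HX*h[0]+HY*h[1]+[0,0,h[2]]
def hh(x): d=np.array(x)-np.r_[P,0];return np.array([d@HX,d@HY,d[2]])
def Rt(s): return Ro.from_euler("xyz",s["tcp_rot"],degrees=True)
def delta(s,h,ty):  # shift (m, tool axes), rotvec to pose w/ tool x down, tool y = ty
    R=Rt(s);sh=R.inv().apply(w(h)-s["tool_pos"])/1000
    X=np.array([0,0,-1.]);M=np.c_[X,ty,np.cross(X,ty)]
    return sh.round(4),(R.inv()*Ro.from_matrix(M)).as_rotvec().round(4)
E
python3 - <<'E'
from h import *
from bench import sense
s=sense();print(Rt(s).as_matrix().round(3));
for n,ty in dict(py=HY,my=-HY,px=HX,mx=-HX).items(): print(n,delta(s,(-112,-12,190),ty))
E
```

```text
[[-0.001  0.341  0.94 ]
 [-0.001  0.94  -0.341]
 [-1.    -0.001 -0.   ]]
py (array([ 0.0412, -0.5601,  0.5346]), array([-0.4377, -0.0005,  0.0014]))
my (array([ 0.0412, -0.5601,  0.5346]), array([2.7039e+00, 2.0000e-03, 6.0000e-04]))
px (array([ 0.0412, -0.5601,  0.5346]), array([1.1331e+00, 7.0000e-04, 1.4000e-03]))
mx (array([ 0.0412, -0.5601,  0.5346]), array([-2.0085e+00, -1.6000e-03,  8.0000e-04]))
```

Call:
drive_tool([
  [200,0.002,-0.028,0.027,-0.022,0,0],
  [200,0.004,-0.056,0.053,-0.044,0,0],
  [200,0.006,-0.084,0.08,-0.066,0,0],
  [200,0.008,-0.112,0.107,-0.088,0,0],
  [200,0.01,-0.14,0.134,-0.11,0,0],
  [200,0.012,-0.168,0.16,-0.132,0,0],
  [200,0.014,-0.196,0.187,-0.154,0,0],
  [200,0.016,-0.224,0.214,-0.176,0,0],
  [200,0.018,-0.252,0.24,-0.198,0,0],
  [200,0.02,-0.28,0.267,-0.22,0,0],
])

```text
time: 0.98
tool_pos: [360.1, 208.1, 211.1]
tcp_rot: [30.7, 90.0, 23.5]
ft_force: [1.2, -0.3, -0.2]
finger_gap: 18.5
```

```bash
python3 - <<'E'
from h import *
from bench import sense
s=sense();print(s["time"],s["tool_pos"],s["joint_pos"].round(1),delta(s,(-112,-12,190),HY),s["finger_gap"],s["ft_force"])
E
```

```text
0.9833 [360.12938647 208.14628317 211.1156524 ] [ 23.  -21.9 114.3   0.   87.6 -59.8] (array([ 0.0211, -0.3308,  0.199 ]), array([-2.161e-01,  2.000e-04, -1.000e-04])) 18.451004425788728 [ 1.23817441 -0.27557666 -0.19594332]
```

Call:
drive_tool([
  [255,0.002,-0.035,0.021,-0.022,0,0],
  [255,0.004,-0.07,0.042,-0.044,0,0],
  [255,0.006,-0.105,0.063,-0.066,0,0],
  [255,0.008,-0.14,0.084,-0.088,0,0],
  [255,0.01,-0.175,0.105,-0.11,0,0],
  [255,0.012,-0.21,0.126,-0.132,0,0],
  [255,0.014,-0.245,0.147,-0.154,0,0],
  [255,0.017,-0.28,0.168,-0.176,0,0],
  [255,0.019,-0.31,0.186,-0.198,0,0],
  [255,0.021,-0.331,0.199,-0.216,0,0],
])

```text
time: 1.82
tool_pos: [515.6, -147.0, 189.7]
tcp_rot: [-129.9, 90.0, -124.9]
ft_force: [-0.2, -0.2, -1.0]
finger_gap: -0.2
```

```bash
cat > look.py <<'E'
import sys
from h import *
from bench import sense,snapshot
t=sys.argv[1]
s=sense();print(s["time"],"holder",hh(s["tool_pos"]).round(1),s["finger_gap"],s["ft_force"].round(1))
for n in sys.argv[2:]:
    d=snapshot(n);pickle.dump(d,open(n+t+".pkl","wb"));f=d["frame"]
    if n=="scene":f=cv2.resize(f[140:250,140:290],None,fx=5,fy=5,interpolation=cv2.INTER_CUBIC)
    if n=="side":f=cv2.resize(f[170:290,220:380],None,fx=5,fy=5,interpolation=cv2.INTER_CUBIC)
    cv2.imwrite(f"pics/{n}{t}.png",f)
E
python3 look.py 1 wrist
```

```text
1.8167 holder [-112.5  -13.9  189.7] -0.21402956562799744 [-0.2 -0.2 -1. ]
```

View pics/wrist1.png

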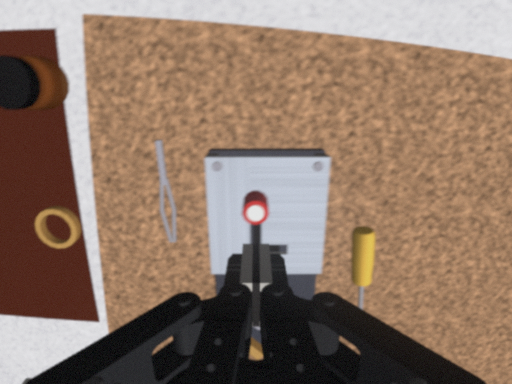

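```bash
python3 - <<'E'
from h import *
d=pickle.load(open("wrist1.pkl","rb"))
print(proj(d,[w(h) for h in [(-137,-62,34),(-137,62,34),(-4,62,34),(-4,-62,34),(-91.5,-12,68.5),(-35,18,34)]]).round(1))
print([hh(x).round(1) for x in onz(d,[[256,212]],68.5)])
f=d["frame"][140:300,190:350];cv2.imwrite("pics/w1c.png",cv2.resize(f,None,fx=3.7,fy=3.7,interpolation=cv2.INTER_CUBIC))
E
```

```text
[[205.9 155.2]
 [332.2 155.1]
 [322.6 272.1]
 [212.4 272.4]
 [257.  211.4]
 [284.5 247.8]]
[array([-90.9, -13. ,  68.5])]
```

View pics/w1c.png

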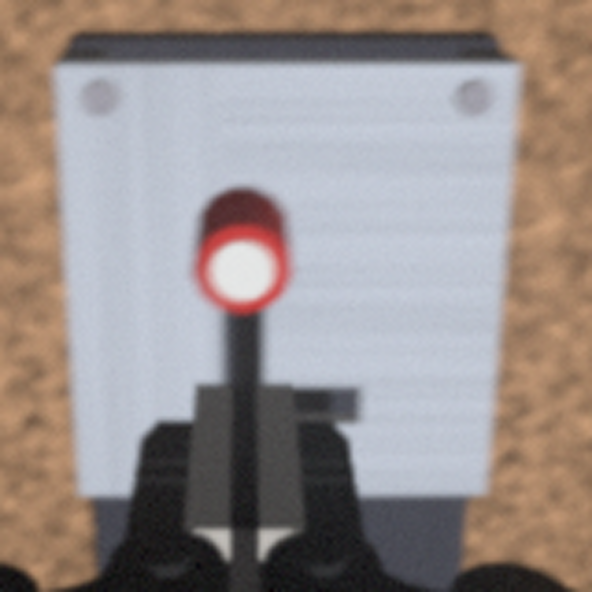

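Call:
drive_tool([
  [255,0,0.001,-0.012,0,0,0],
  [255,0,0.001,-0.024,0,0,0],
  [255,0.015,0.001,-0.024,0,0,0],
  [255,0.04,0.001,-0.024,0,0,0],
  [255,0.065,0.001,-0.024,0,0,0],
  [255,0.09,0.001,-0.024,0,0,0],
  [255,0.115,0.001,-0.024,0,0,0],
  [255,0.135,0.001,-0.024,0,0,0],
  [255,0.144,0.001,-0.024,0,0,0],
  [255,0.144,0.001,-0.024,0,0,0],
])

```text
time: 2.7
tool_pos: [489.1, -144.0, 43.6]
tcp_rot: [153.0, 89.7, 158.1]
ft_force: [-0.2, -0.6, 0.0]
finger_gap: -0.0
```

```bash
sed -i 's/P=np.array(\[626.4,-123.1\])/P=np.array([627.2,-123.7])/' h.py; python3 look.py 2 wrist side scene
```

```text
2.7 holder [-139.4   -7.8   43.6] -0.025065012949238526 [-0.2 -0.6  0. ]
```

View pics/wrist2.png

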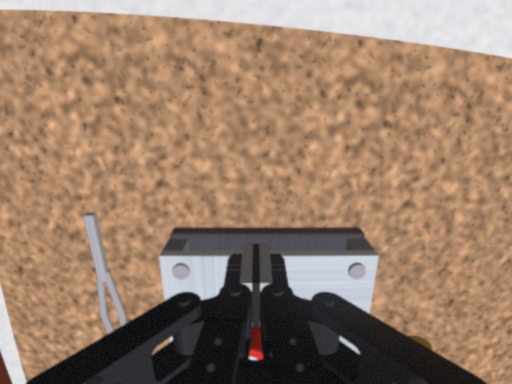

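View pics/side2.png

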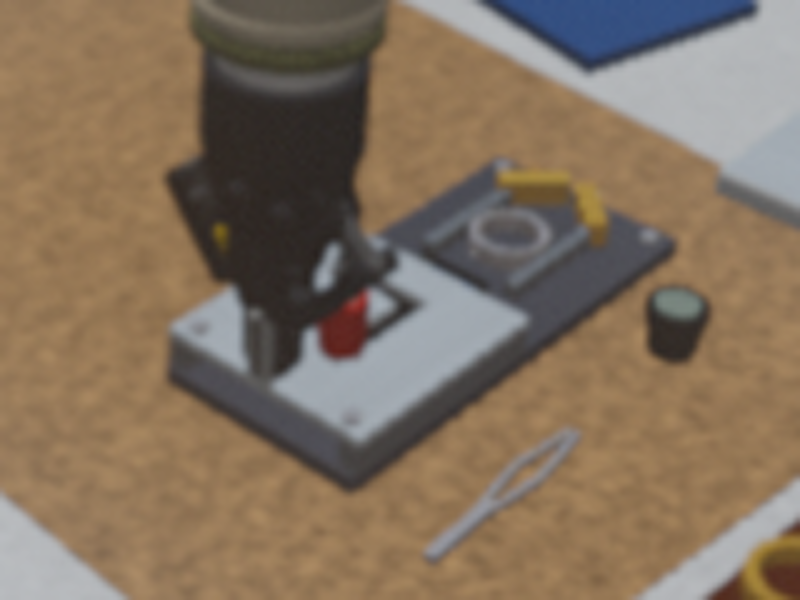

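View pics/scene2.png

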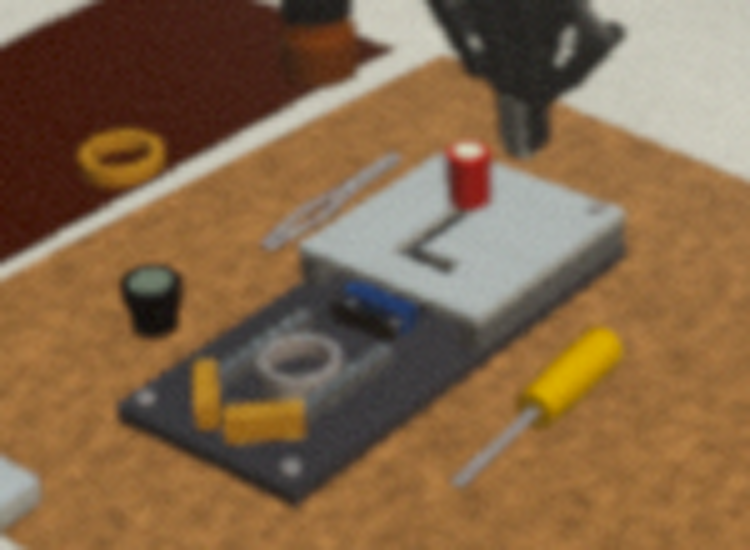

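```bash
python3 - <<'E'
from h import *
from bench import sense
s=sense();print(s["time"],hh(s["tool_pos"]),s["qd"].round(1));print(Rt(s).as_matrix().round(3));print(delta(s,(-125,-12,46),HY))
E
```

```text
2.85 [-136.37449788   -9.39304865   47.69500389] [ 0.1 -0.7 -0.6 -0.  -0.1 -0.1]
[[ 0.002 -0.088  0.996]
 [-0.001  0.996  0.088]
 [-1.    -0.001  0.002]]
(array([ 0.0017, -0.0026,  0.0114]), array([-0.0017,  0.0017,  0.0009]))
```

Call:
drive_tool([
  [255,0.001,-0.0025,0.006,0,0,0],
  [255,0.001,-0.0025,0.012,0,0,0],
  [255,0.001,-0.0025,0.018,0,0,0],
  [255,0.001,-0.0025,0.023,0,0,0],
  [255,0.001,-0.0025,0.028,0,0,0],
  [255,0.001,-0.0025,0.033,0,0,0],
  [255,0.001,-0.0025,0.038,0,0,0],
  [255,0.001,-0.0025,0.043,0,0,0],
  [255,0.001,-0.0025,0.047,0,0,0],
  [255,0.001,-0.0025,0.05,0,0,0],
])

```text
time: 3.68
tool_pos: [541.7, -142.9, 45.2]
tcp_rot: [162.6, 90.0, 167.7]
ft_force: [-2.5, -0.7, 1.5]
finger_gap: -0.1
```

```bash
python3 look.py 3 scene side;python3 look.py 3
```

```text
3.6833 holder [-86.9 -11.5  45.2] -0.10596090452195554 [-2.5 -0.7  1.5]
3.7833 holder [-86.7 -11.5  45.3] -0.19413351309949228 [-0.4 -0.3  0.3]
```

View pics/scene3.png

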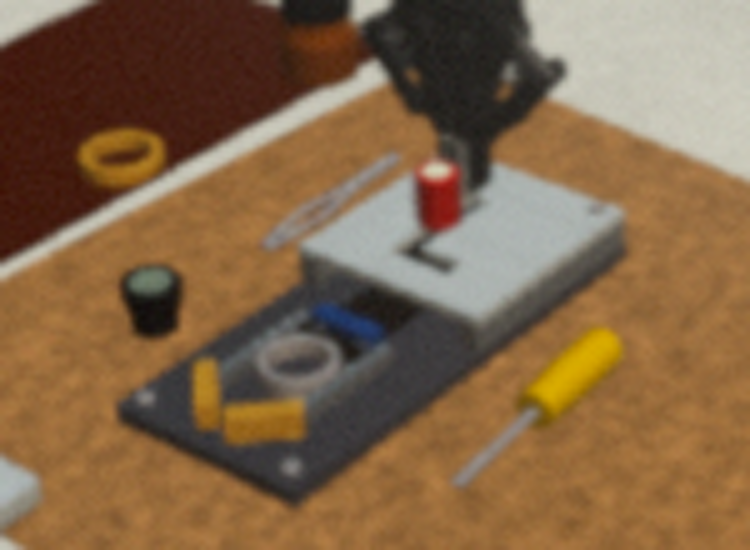

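View pics/side3.png

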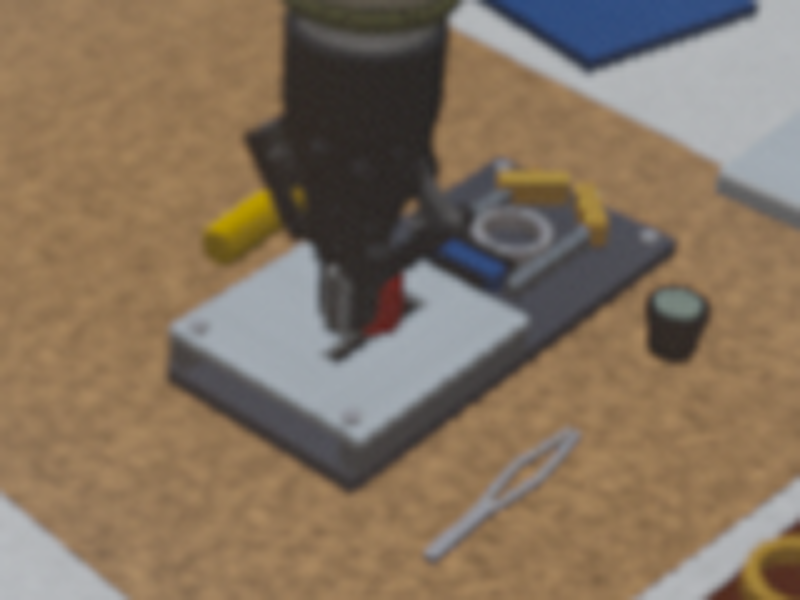

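```bash
python3 - <<'E'
from h import *
d=pickle.load(open("scene3.pkl","rb"))
print(hh(onz(d,[[(436.5)/5-.4+140,(171)/5-.4+140]],68.5)[0]))
d=pickle.load(open("scene2.pkl","rb"))
print(hh(onz(d,[[(469.5)/5-.4+140,(151)/5-.4+140]],68.5)[0]))
E
```

```text
[-65.14642018 -12.32175614  68.5       ]
[-92.68275344 -11.21985879  68.5       ]
```

Call:
drive_tool([
  [255,0,0,0.003,0,0,0],
  [255,0,0,0.006,0,0,0],
  [255,0,0,0.009,0,0,0],
  [255,0,0,0.012,0,0,0],
  [255,0,0,0.015,0,0,0],
  [255,0,0,0.018,0,0,0],
  [255,0,0,0.02,0,0,0],
  [255,0,0,0.022,0,0,0],
  [255,0,0,0.024,0,0,0],
  [255,0,0,0.025,0,0,0],
])

```text
time: 4.62
tool_pos: [566.4, -140.8, 45.2]
tcp_rot: [109.0, 90.0, 114.1]
ft_force: [-2.2, -0.1, -0.2]
finger_gap: -0.1
```

```bash
python3 look.py 4 scene side;python3 look.py 4
```

```text
4.6167 holder [-62.1 -11.5  45.2] -0.08012313650152948 [-2.2 -0.1 -0.2]
4.7167 holder [-62.1 -11.5  45.2] 0.37108138428608184 [-1.7  1.  -0.7]
```

View pics/scene4.png

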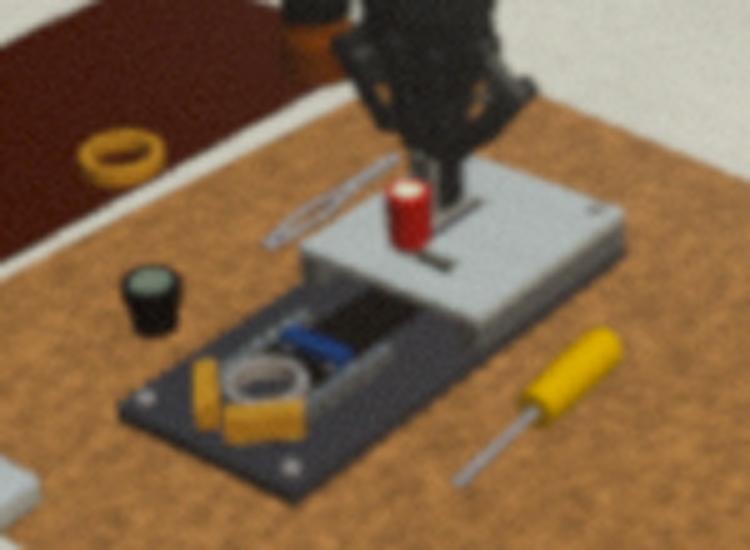

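Call:
drive_tool([
  [255,0,0,0.0005,0,0,0],
  [255,0,0,0.001,0,0,0],
  [255,0,0,0.0014,0,0,0],
  [255,0,0,0.0017,0,0,0],
  [255,0,0,0.002,0,0,0],
  [255,0,0,0.0022,0,0,0],
  [255,0,0,0.0024,0,0,0],
  [255,0,0,0.0026,0,0,0],
  [255,0,0,0.0028,0,0,0],
  [255,0,0,0.003,0,0,0],
])

```text
time: 5.55
tool_pos: [569.2, -140.5, 45.3]
tcp_rot: [143.3, 90.0, 148.4]
ft_force: [-3.7, 0.9, 0.3]
finger_gap: 0.5
```

```bash
python3 look.py 5 scene side;python3 look.py 5
```

```text
5.55 holder [-59.3 -11.6  45.3] 0.4555113179954114 [-3.7  0.9  0.3]
5.65 holder [-59.3 -11.6  45.3] 0.264248768299993 [-3.   0.9 -0.3]
```

View pics/scene5.png

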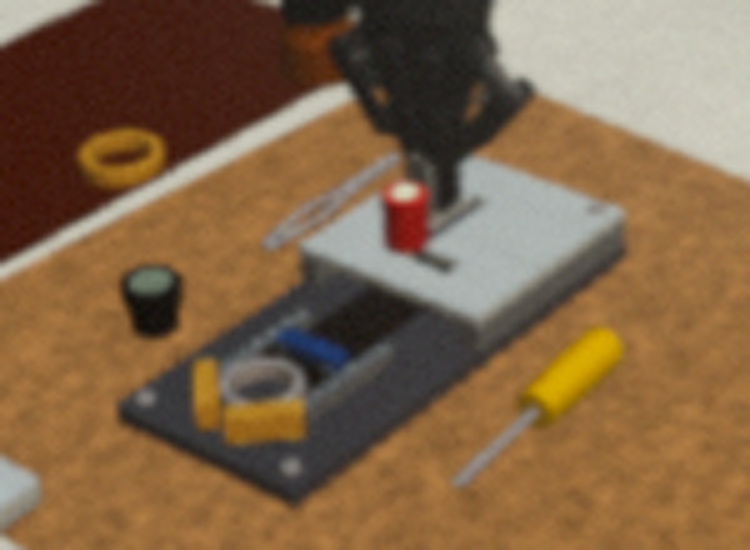

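View pics/side5.png

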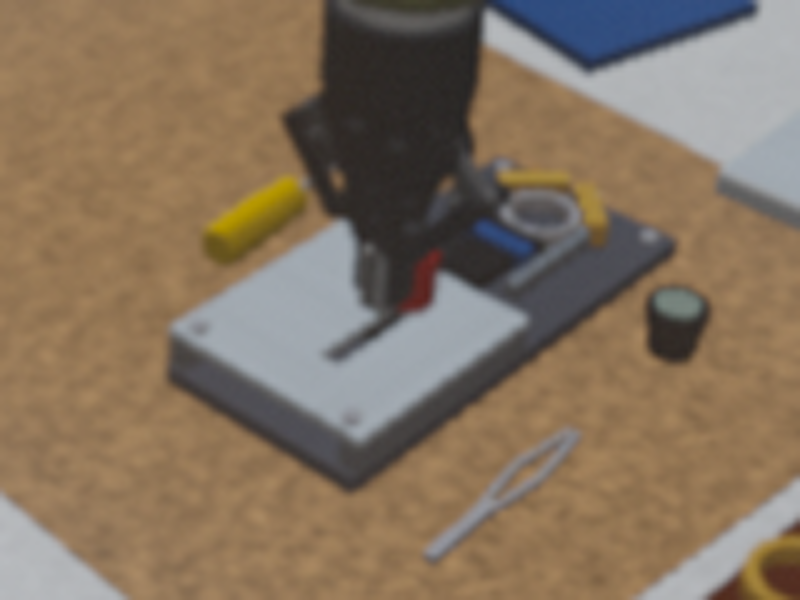

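Call:
drive_tool([
  [255,0,0,0.0003,0,0,0],
  [255,0,0,0.0006,0,0,0],
  [255,0,0,0.0009,0,0,0],
  [255,0,0,0.0012,0,0,0],
  [255,0,0,0.0014,0,0,0],
  [255,0,0,0.0016,0,0,0],
  [255,0,0,0.0018,0,0,0],
  [255,0,0,0.002,0,0,0],
  [255,0,0,0.002,0,0,0],
  [255,0,0,0.002,0,0,0],
])

```text
time: 6.48
tool_pos: [571.2, -140.4, 45.3]
tcp_rot: [165.3, 90.0, 170.4]
ft_force: [-2.4, 0.8, 0.2]
finger_gap: -0.3
```

```bash
python3 look.py 6
```

```text
6.4833 holder [-57.3 -11.6  45.3] -0.2544537349414707 [-2.4  0.8  0.2]
```

Call:
drive_tool([
  [255,0,0,0.0002,0,0,0],
  [255,0,0,0.0004,0,0,0],
  [255,0,0,0.0006,0,0,0],
  [255,0,0,0.0008,0,0,0],
  [255,0,0,0.001,0,0,0],
  [255,0,0,0.0012,0,0,0],
  [255,0,0,0.0014,0,0,0],
  [255,0,0,0.0015,0,0,0],
  [255,0,0,0.0015,0,0,0],
  [255,0,0,0.0015,0,0,0],
])

```text
time: 7.32
tool_pos: [572.7, -140.2, 45.3]
tcp_rot: [-11.6, 90.0, -6.6]
ft_force: [-3.4, 0.5, 0.6]
finger_gap: -0.1
```

```bash
python3 look.py 7 scene side; python3 look.py 7;python3 - <<'E'
from h import *
s=pickle.load(open("scene7.pkl","rb"))["frame"][150:250,160:290]
cv2.imwrite("pics/s7.png",cv2.resize(s,None,fx=6,fy=6,interpolation=cv2.INTER_CUBIC))
E
```

```text
7.3167 holder [-55.8 -11.6  45.3] -0.060584222328869106 [-3.4  0.5  0.6]
7.4167 holder [-55.8 -11.5  45.3] 0.1256304044190046 [-3.8  0.1  0.4]
```

View pics/s7.png

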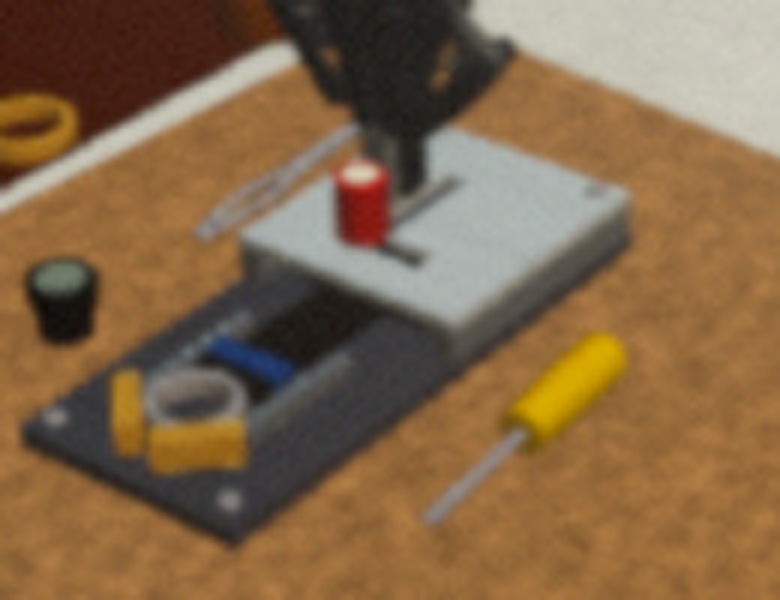

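View pics/side7.png

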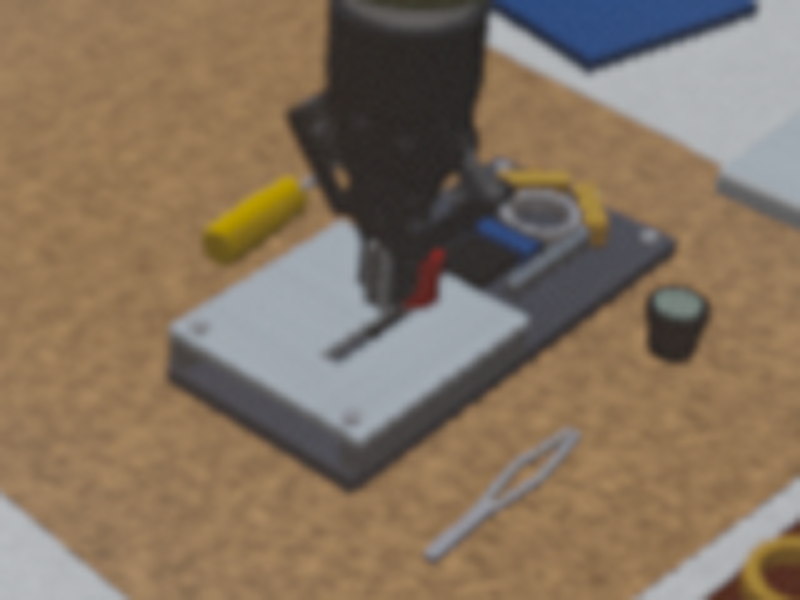

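```bash
python3 - <<'E'
from h import *
d=pickle.load(open("scene7.pkl","rb"))
for n in "2347":
    d=pickle.load(open(f"scene{n}.pkl","rb"));f=cv2.GaussianBlur(d["frame"],(0,0),.8).astype(int)
    m=(f[...,2]-np.maximum(f[...,0],f[...,1])>70).astype(np.uint8);m[:150]=0;m[250:]=0;m[:,:190]=0;m[:,250:]=0
    k,l,st,c=cv2.connectedComponentsWithStats(m);i=1+np.argmax(st[1:,4]);
    # mean of red side centroid, approx centre at z~51
    print(n,st[i],c[i],hh(onz(d,[c[i]],51)[0]).round(1))
print(proj(d,[w((-35,-12,68.5)),w((-33.5,-12,68.5)),w((-38,-12,68.5))]))
E
```

```text
2 [230 170   8  11  56] [234.07142857 175.08928571] [-94.2 -11.1  51. ]
3 [224 174   8  11  63] [228.01587302 179.41269841] [-66.2 -10.2  51. ]
4 [219 178   7  12  66] [222.22727273 183.42424242] [-40.8  -9.7  51. ]
7 [217 179   7  11  60] [220.48333333 184.38333333] [-34.2 -10.4  51. ]
[[219.89958254 178.48268642]
 [219.5407428  178.71801905]
 [220.61555882 178.01318133]]
```

Call:
drive_tool([
  [255,0,0,0.0002,0,0,0],
  [255,0,0,0.0004,0,0,0],
  [255,0,0,0.0006,0,0,0],
  [255,0,0,0.0008,0,0,0],
  [255,0,0,0.0009,0,0,0],
  [255,0,0,0.001,0,0,0],
  [255,0,0,0.001,0,0,0],
  [255,0,0,0.001,0,0,0],
  [255,0,0,0.001,0,0,0],
  [255,0,0,0.001,0,0,0],
])

```text
time: 8.25
tool_pos: [572.9, -140.2, 45.2]
tcp_rot: [172.6, 89.9, 177.7]
ft_force: [-8.4, 0.3, 3.6]
finger_gap: 0.1
```

Call:
drive_tool([
  [255,0,0,-0.002,0,0,0],
  [255,0,0,-0.005,0,0,0],
  [255,0,0,-0.01,0,0,0],
  [255,0,0,-0.016,0,0,0],
  [255,0,-0.008,-0.02,0,0,0],
  [255,0,-0.018,-0.02,0,0,0],
  [255,0,-0.028,-0.02,0,0,0],
  [255,0,-0.038,-0.02,0.1,0,0],
  [255,0,-0.046,-0.02,0.2,0,0],
  [255,0,-0.05,-0.018,0.3,0,0],
])

```text
time: 9.08
tool_pos: [560.3, -193.9, 45.5]
tcp_rot: [-43.4, 89.9, -55.9]
ft_force: [-0.6, 0.8, -0.6]
finger_gap: 0.0
```

```bash
python3 look.py 8 scene side; python3 look.py 8;python3 - <<'E'
from h import *
from bench import sense
print(delta(sense(),(-34.5,-61.5,45),HX))
s=pickle.load(open("scene8.pkl","rb"))["frame"][150:250,160:290]
cv2.imwrite("pics/s8.png",cv2.resize(s,None,fx=6,fy=6,interpolation=cv2.INTER_CUBIC))
E
```

```text
9.0833 holder [-73.  -63.9  45.5] 0.04400926548703609 [-0.6  0.8 -0.6]
9.1833 holder [-72.6 -63.5  45.5] -0.09472468544752123 [-0.3 -0.2  0.1]
(array([0.0006, 0.0134, 0.0357]), array([ 1.2656e+00,  1.1000e-03, -2.0000e-04]))
```

View pics/s8.png

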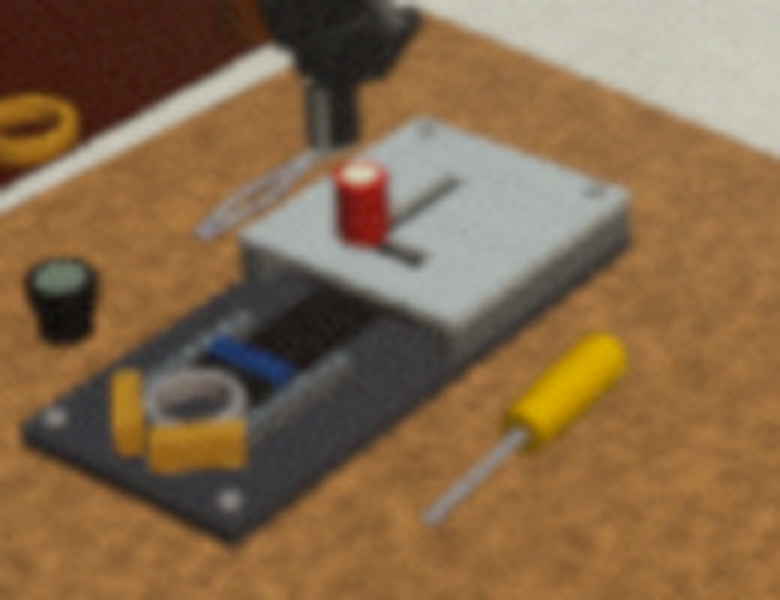

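View pics/side8.png

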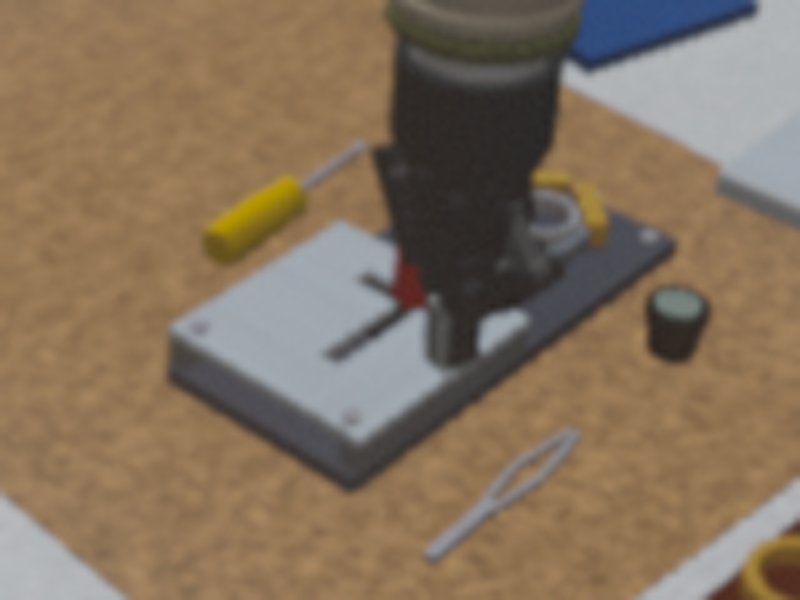

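Call:
drive_tool([
  [255,0,0.001,0.004,0.12,0,0],
  [255,0,0.003,0.008,0.24,0,0],
  [255,0,0.004,0.012,0.36,0,0],
  [255,0,0.005,0.015,0.48,0,0],
  [255,0,0.007,0.019,0.6,0,0],
  [255,0,0.008,0.022,0.72,0,0],
  [255,0,0.01,0.026,0.84,0,0],
  [255,0,0.011,0.03,0.96,0,0],
  [255,0,0.012,0.033,1.08,0,0],
  [255,0,0.013,0.035,1.2,0,0],
])

```text
time: 10.02
tool_pos: [597.5, -186.5, 45.3]
tcp_rot: [66.2, 90.0, -14.8]
ft_force: [0.4, -0.3, 0.4]
finger_gap: -0.1
```

```bash
python3 look.py 9 wrist;python3 - <<'E'
from h import *
from bench import sense
print(delta(sense(),(-34.5,-46,45),HX),sense()["joint_pos"])
E
```

```text
10.0167 holder [-35.2 -59.9  45.3] -0.07732680949181094 [ 0.4 -0.3  0.4]
(array([ 0.0003,  0.0013, -0.0137]), array([ 0.0577,  0.0001, -0.0005])) [-2.20168240e+01  2.03452124e+01  9.04503599e+01  8.54826724e-03
  6.91788891e+01 -3.04783046e+01]
```

View pics/wrist9.png

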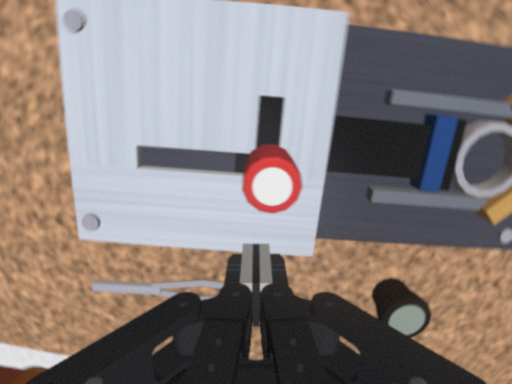

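```bash
python3 - <<'E'
from h import *
d=pickle.load(open("wrist9.pkl","rb"))
for uv,z in [((272,187),68.5),((271,97),34),((348,12),34),((61,0),34),((137,158),34),((315,253),34),((79,239),34)]: print(uv,hh(onz(d,[uv],z)[0]).round(1))
E
```

```text
(272, 187) [-32.3 -12.3  68.5]
(271, 97) [-34.  22.  34.]
(348, 12) [-2.4 61.7 34. ]
(61, 0) [-132.8   59.8   34. ]
(137, 158) [-99.9 -12.   34. ]
(315, 253) [ -2.  -60.2  34. ]
(79, 239) [-136.4  -61.    34. ]
```

Call:
drive_tool([
  [255,0,0.001,-0.006,0.058,0,0],
  [255,0,0.001,-0.012,0.058,0,0],
  [255,0,0.001,-0.018,0.058,0,0],
  [255,0,0.001,-0.023,0.058,0,0],
  [255,0,0.001,-0.027,0.058,0,0],
  [255,0,0.001,-0.031,0.058,0,0],
  [255,0,0.001,-0.035,0.058,0,0],
  [255,0,0.001,-0.039,0.058,0,0],
  [255,0,0.001,-0.042,0.058,0,0],
  [255,0,0.001,-0.045,0.058,0,0],
])

```text
time: 10.9
tool_pos: [590.9, -141.3, 45.3]
tcp_rot: [51.2, 90.0, -33.0]
ft_force: [1.7, -1.3, -0.8]
finger_gap: -0.1
```

```bash
python3 look.py 10 wrist scene
```

```text
10.9 holder [-37.7 -14.3  45.3] -0.11504546580682198 [ 1.7 -1.3 -0.8]
```

View pics/wrist10.png

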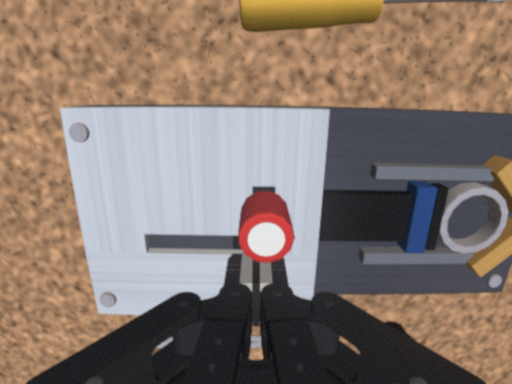

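View pics/scene10.png

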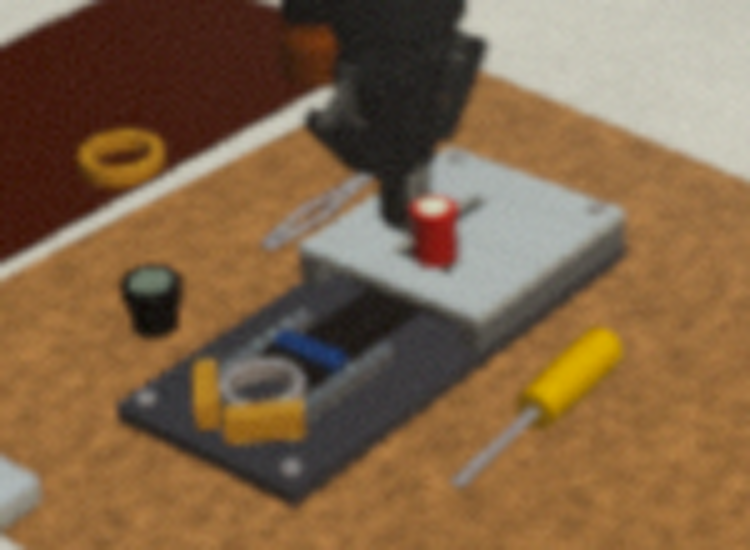

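Call:
drive_tool([
  [255,0,0,-0.0015,0,0,0],
  [255,0,0,-0.003,0,0,0],
  [255,0,0,-0.0045,0,0,0],
  [255,0,0,-0.006,0,0,0],
  [255,0,0,-0.007,0,0,0],
  [255,0,0,-0.0075,0,0,0],
  [255,0,0,-0.008,0,0,0],
  [255,0,0,-0.0084,0,0,0],
  [255,0,0,-0.0087,0,0,0],
  [255,0,0,-0.009,0,0,0],
])

```text
time: 11.83
tool_pos: [590.1, -132.9, 45.4]
tcp_rot: [18.3, 90.0, -65.9]
ft_force: [-0.3, -3.5, 0.2]
finger_gap: -0.1
```

Call:
drive_tool([
  [255,0,0,-0.0002,0,0,0],
  [255,0,0,-0.0004,0,0,0],
  [255,0,0,-0.0006,0,0,0],
  [255,0,0,-0.0008,0,0,0],
  [255,0,0,-0.001,0,0,0],
  [255,0,0,-0.0011,0,0,0],
  [255,0,0,-0.0012,0,0,0],
  [255,0,0,-0.0013,0,0,0],
  [255,0,0,-0.0014,0,0,0],
  [255,0,0,-0.0015,0,0,0],
])

```text
time: 12.67
tool_pos: [590.1, -132.6, 45.5]
tcp_rot: [12.1, 89.9, -72.2]
ft_force: [0.9, -8.4, -1.0]
finger_gap: -0.1
```

```bash
python3 look.py 11 wrist scene
```

```text
12.6667 holder [-37.8  -5.5  45.5] -0.05431437722961436 [ 0.9 -8.4 -1. ]
```

View pics/wrist11.png

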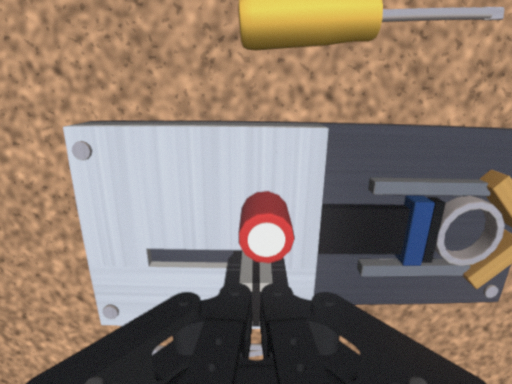

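Call:
drive_tool([
  [255,0,0,-0.0002,0,0,0],
  [255,0,0,-0.0004,0,0,0],
  [255,0,0,-0.0006,0,0,0],
  [255,0,0,-0.0008,0,0,0],
  [255,0,0,-0.001,0,0,0],
  [255,0,0,-0.001,0,0,0],
  [255,0,0,-0.001,0,0,0],
  [255,0,0,-0.001,0,0,0],
  [255,0,0,-0.001,0,0,0],
  [255,0,0,-0.001,0,0,0],
])

```text
time: 13.6
tool_pos: [590.1, -132.4, 45.5]
tcp_rot: [11.4, 89.8, -72.9]
ft_force: [1.3, -13.2, -2.5]
finger_gap: 0.2
```

Call:
drive_tool([
  [255,0,0,0.002,0,0,0],
  [255,0,0,0.006,0,0,0],
  [255,0,0,0.014,0,0,0],
  [255,0,0,0.024,0,0,0],
  [255,0,0,0.034,0,0,0],
  [255,-0.01,0,0.04,0,0,0],
  [255,-0.035,0,0.04,0,0,0],
  [255,-0.065,0,0.04,0,0,0],
  [255,-0.1,0,0.04,0,0,0],
  [255,-0.12,0,0.04,0,0,0],
])

```text
time: 14.43
tool_pos: [595.2, -171.1, 170.4]
tcp_rot: [65.1, 89.7, -19.1]
ft_force: [0.7, 0.2, -0.2]
finger_gap: 0.1
```

Call:
drive_tool([
  [255,-0.005,0,0.01,0,0,0],
  [255,-0.01,0,0.025,0,0,0],
  [255,-0.02,0,0.04,0,0,0],
  [255,-0.03,0,0.055,0,0,0],
  [255,-0.03,0,0.065,0,0,0],
  [255,-0.03,0,0.07,0,0,0],
  [255,-0.03,0,0.07,0,0,0],
  [255,-0.03,0,0.07,0,0,0],
  [255,-0.03,0,0.07,0,0,0],
  [255,-0.03,0,0.07,0,0,0],
])

```text
time: 15.27
tool_pos: [600.6, -238.8, 194.5]
tcp_rot: [-129.0, 89.9, 146.8]
ft_force: [-0.8, -0.6, -0.1]
finger_gap: 0.3
```

```bash
python3 look.py 12 wrist scene side; python3 - <<'E'
from h import *
s=pickle.load(open("scene12.pkl","rb"))["frame"][150:250,160:290]
cv2.imwrite("pics/s12.png",cv2.resize(s,None,fx=6,fy=6,interpolation=cv2.INTER_CUBIC))
E
```

```text
15.2667 holder [ -36.8 -112.2  194.5] 0.31909920849012746 [-0.8 -0.6 -0.1]
```

View pics/wrist12.png

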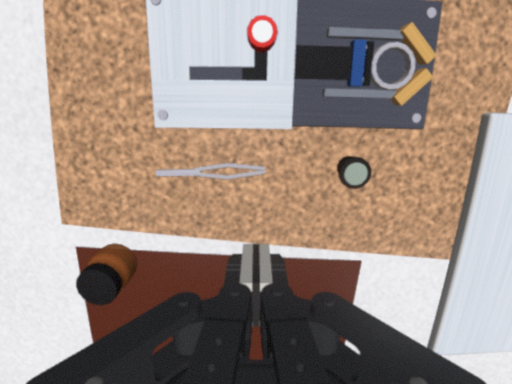

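View pics/s12.png

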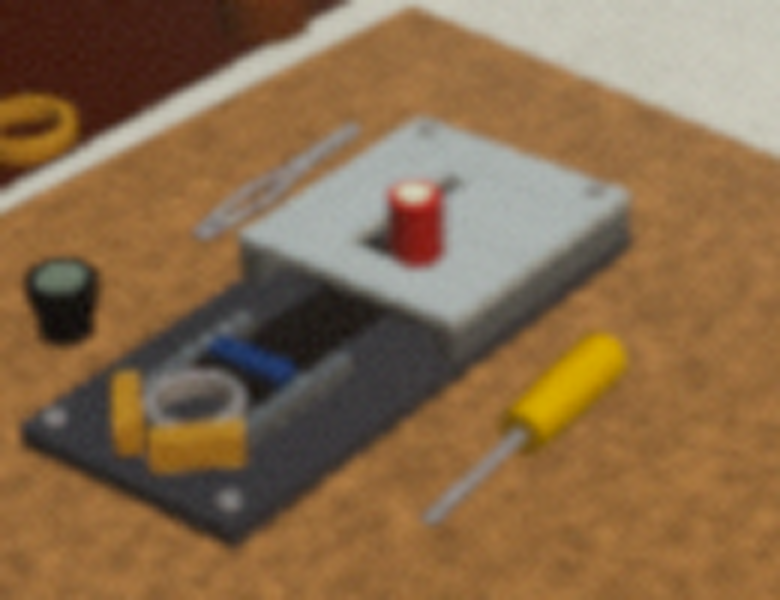

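View pics/side12.png

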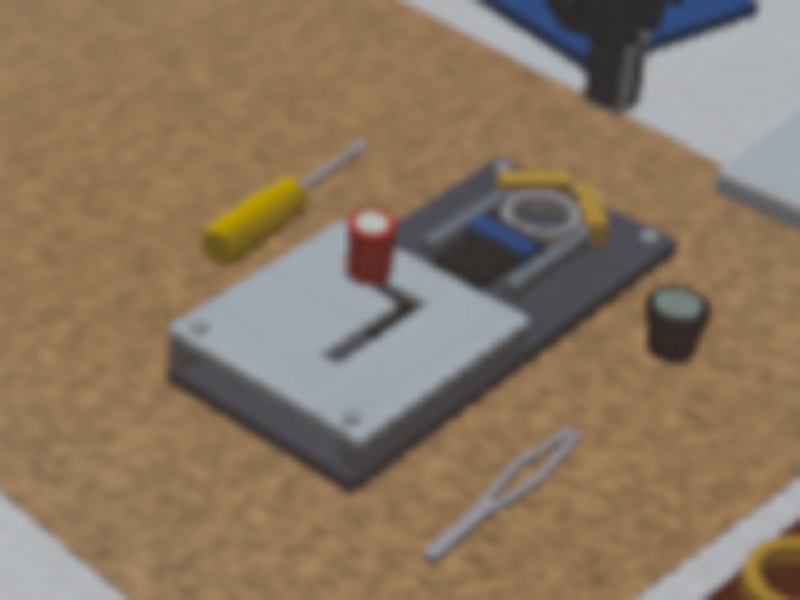

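```bash
python3 - <<'E'
from h import *
W=pickle.load(open("wrist12.pkl","rb"));S=pickle.load(open("scene12.pkl","rb"));D=pickle.load(open("side12.pkl","rb"))
print("knob",[hh(onz(d,[u],68.5)[0]).round(1) for d,u in[(W,(262.5,32)),(S,(160+415.5/6-.4,150+193.5/6-.4)),(D,(220+372.5/5-.4,170+223.5/5-.4))]])
print("ring top",[hh(onz(d,[u],24)[0]).round(1) for d,u in[(W,(393.5,65.5)),(S,(160+196/6-.4,150+398/6-.4)),(D,(220+540/5-.4,170+212/5-.4))]])
E
```

```text
knob [array([-33.7,  17.5,  68.5]), array([-35.1,  18.5,  68.5]), array([-33.9,  18.4,  68.5])]
ring top [array([93.3, -1. , 24. ]), array([91.8, -0.8, 24. ]), array([92.7, -0.2, 24. ])]
```

```bash
python3 -c "
from bench import hand_in;print(hand_in())"
```

```text
the job is handed in; nothing more can be done
None
```

The knob is at the very end of the short leg with the jaw locked, and the ring looks home in the brass V. The job was handed in at about 15 s, with the hand clear.

**What I did:** I pushed the knob from behind with shut fingertips along the long leg until it stopped hard, with the force rising to 8 N. Then I backed off, turned the hand, and pushed it from the right side to the end of the short leg, which it reached with 13 N and no further movement.

**Last checks:**

| Item | Measured in the three pictures (holder frame, mm) | Target (mm) |
|---|---|---|
| Knob | (-34 to -35, 17.5 to 18.5) | (-35, 18) |
| Ring centre | (92 to 93, -1 to 0) | (94, 0) |

- **Ring offset:** the ring reads 1 to 2 mm short of home in every view. That is within the 2 mm calibration error, and in the pictures it sits against the brass V with the jaw pad against it.
- **Side push:** the hard stop came about 1.4 mm earlier than I had worked out, also within that error.
- **Rest of the bench:** the tweezers, screwdriver and loupe look unmoved. I did not check the goblet, jar, dish or spare ring at the end, but the hand did not go near them at low height.

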